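# Load the cobbler's tool rack and hold its hidden pivot bolt

## Task

Drop the two steel punches from the wooden block, tapered end down, one into each tube of the tool rack on the bracket; its pivot nut is loose, so under that load the rack slowly starts to sink. Then reach down into the narrow gap behind the bracket's front leg, grip the bolt head hidden there between the fingers and hold it from turning, so that the rack stays still well above its stop. Finish while holding it, with the punches left standing alone, so that I can tighten the nut, and do not disturb the tin, spool or brush.

Things in the scene. Friction and masses are not known exactly. Their poses are not given: they have to be found in the camera images.
- bracket: Dark steel channel, fixed. Origin: centre of its underside; x across the gap, y along the legs, z up. Base 100 (x) by 130 by 6 mm. Two upright legs 6 mm thick, 100 mm long in y: front leg at x = -26 mm, 133 mm high; rear leg at x = +26 mm, 110 mm high. The 46 mm gap is open at top and y ends. Pivot bolt along x through the front leg at y = 0, z = 105 mm; rack on its -x side, head in the gap.
- bolt_head (a point): Steel hex bolt head in the gap behind the front leg, 24 mm across flats, 16 mm thick in x. Origin at its centre (bracket x -7, y 0, z 105 mm); a washer 8 mm thick, 30 mm wide lies between it and the leg. x along the bolt, parallel to the bracket's x; y normal to one pair of flats (others 60 degrees apart), level at pivot = 0. One piece with bolt, nut and rack. Grip it from above.
- pivot (a joint): Turn of bolt, head, nut and rack, rad: 0 = rack level, positive as the tube end sinks (about the bracket's -x axis). Range -0.15 to the stop at 0.6. Stiff and strongly damped: stays put with the rack empty, may creep with one punch, sinks at about 0.01 to 0.025 rad/s with both until the head is held. Starts at -0.10 to -0.01. It must not sink beyond 0.45.
- rack: Aluminium rack on the bracket's front (-x) side, one piece with bolt and head: flat arm 150 mm long in y, two upright square tubes. Origin on the bolt axis (bracket x -26, z 105 mm), axes parallel to the bracket's at pivot = 0. Tubes at rack x = -58 mm, y = 55 (tube 0) and 105 mm (tube 1): inside 24 by 24 mm, wall 2 mm, 50 mm deep, mouths level with the bolt axis. They tilt with the rack.
- tube0_mouth (a point): centre of the mouth of tube 0, the one nearer the bolt; z axis along the tube, upwards, y axis along the row of tubes
- tube0_floor (a point): centre of the inner floor of tube 0, 50 mm below its mouth
- tube1_mouth (a point): centre of the mouth of tube 1, the one farther from the bolt; axes as tube 0
- tube1_floor (a point): centre of the inner floor of tube 1, 50 mm below its mouth
- block: Light wooden block fixed to the bench, 70 (x) by 130 (y) by 35 mm, origin at the centre of its underside; two square pockets 21 mm wide and 25 mm deep at y = -32 and y = +32 mm hold the punches at the start.
- punch0: Plain steel punch, round, 15 mm in diameter, 130 mm long, about 160 g; tapered to 9 mm over its lowest 25 mm. Origin at the centre of the tapered end, z along the punch towards its top. Stands upright in the block at the start, with its lower 25 mm in the pocket, its top about 140 mm above the bench.
- punch1: the second punch, the same as punch0; either may go in either tube
- polish_tin: bystander: round polish tin, 77 mm wide, 24 mm high, origin at the centre of its underside
- spool: bystander: upright thread spool, 52 mm wide, 70 mm high, origin at the centre of its underside
- heel_brush: bystander: shoe brush lying bristles down, 150 (x) by 45 by 42 mm, origin at the centre of its underside
Mind the look-alikes: they are no part of the job. There is more than one size of the bracket; the job needs the larger.

How it is judged:
By the outcome, as a careful person would: the job done as asked, in the order asked, and still so for the second after the job is handed in, while the arm keeps its last pose, push and grip.
It also fails if it takes over 67 s, if anything falls off the work surface, if the arm or the gripper's body presses on something with over 40 N, if the wrist force passes 120 N, or if a joint passes its speed limit or range.

## Robot

A 6-joint arm with a two-finger parallel gripper is mounted at the origin on the work surface. World frame = base frame: x ahead of the robot, y to its left, z up, the work surface at z = 0. Lengths are in mm, angles in rad, forces in N, time in s.
With the tool pointing down it reaches from about 350 to 925 mm from the base axis. Payload 6.4 kg.
Tool frame: the origin (TCP) lies where the fingers leave the gripper's body, on its centre line; the fingertips stand 97 mm ahead of it and the grasp point (between the pads) lies 78 mm ahead of it; z points along the fingers, y is the line along which they close (so a half turn about z gives the same grasp; the last joint's range is limited). The gripper opens to 94 mm and grips with 3 to 60 N. Pads are 16 mm wide; open, the fingers measure 119 mm over their backs; the gripper's body (75 mm by 177 mm) begins 78 mm behind the grasp point.
Start: joints at [-1.493, 0.245, 1.558, -0, 1.339, -0.174], TCP at [161.95, -629.513, 302.655] pointing down, gripper open.
Joint ranges: [-3.13, 3.13], [-1.02, 2.26], [0.13, 2.54], [-0.95, 4.09], [0.21, 2.88], [-2.74, 2.74]. Speed limits (rad/s): [2.57, 2.57, 3.14, 3.14, 3.14, 3.14].

## Interface

Orientations are given as [roll, pitch, yaw] about the fixed x, y, z axes, in that order (R = Rz(yaw) Ry(pitch) Rx(roll)).
In Python, from workcell import readout, capture, robot gives the robot as it stands. The module is installed in compiled form; this text tells all that it offers.
- The arm moves only by the tool servo_tool, never from a script. Its argument "series" is a list that holds one entry, the list of rows, each a list of 4 numbers: the shift along the world's x, y, z in cm, then the turn about the world's z in degrees. A call has exactly 8 rows; each row is the pose to reach, as a shift and turn from the pose commanded when the call began; what a row does not reach only later rows make up. A row lasts 1/10 s, in which the tool goes at most 50 mm and 8.59 degrees, less where a joint would pass 70% of its speed; a pose out of reach is approached as far as the arm can. A call with a gripper value outside its range is refused whole. "grip" is the closure, from 0 (fully open) to 1 (shut), set as the call begins (left out, the last holds). The fingers move at their own pace and stop on an object; "squeeze" is the grip in N (left out, the last holds). Time passes only in rows, so rows that repeat a pose let the fingers close, or fill a call up. It gives the time, the measured TCP pose, the force, the opening and the grip force at its end, in the units of the state.
- readout.state(): the state, without advancing time (a new reading comes with each control period).
- capture(name): name is "scene" or "top" or "wrist"; returns a dict with "img" (480x640x3 uint8, red, green, blue), "K" (3x3 intrinsics, pixels), "world_from_camera" (4x4, takes a point from camera to world coordinates); the wrist camera has in their place "hand_eye" (4x4, takes a point from camera to tool coordinates, whose origin is the TCP and whose axes are the flange's). Camera axes: x right, y down, z forward; pixel columns grow to the right and rows downward; lengths in mm; the calibration is good to about 2 mm. A picture is of the moment at which its call begins: read the wrist's pose just before it. There is no depth.
- robot.finish_job(): hands the job in; it is judged then, once.
The state is a dict: "time_s": time; "joints": joint angles; "qd": joint speeds; "tau": joint torques, N m; "tool_pos": TCP position; "ee_rot": TCP orientation; "ft_force": force on the tool from outside, world axes, zero at the start; "torque": the same for the moment, N m; "width": opening from 0.0 (shut) to 1.0 (fully open); "grasp_force": force on a finger pad.
Only numpy, scipy, OpenCV 4.12 (cv2) and the standard library are available. Lean on these libraries where they do the work, as an engineer would, in place of code of your own. Each camera call takes 0.05 s, during which the arm holds its last target. There are 200 camera calls.

## Working session

There is one attempt and no reset: what is moved stays moved. The work goes in short steps, Python scripts to look and compute and a tool call to move; the robot and the scene stay as the last step left them, time stands still between calls to the robot, and variables do not carry over. Pictures are saved under pics/ and viewed, at most 10 in all, crops included, and the job is handed in when it is done.

Besides the shell and the picture viewer there is one more tool, called after "Emit:" as name(argument=value, ...) on one line, values as JSON. servo_tool: Moves the arm, as the interface text tells. Its arguments: {"type":"object","properties":{"series":{"type":"array"},"grip":{"type":"number"},"squeeze":{"type":"number"}},"required":["series"]}

```bash
mkdir -p pics; ls
python3 - <<'E'
from workcell import readout,capture
import cv2,numpy as np
s=readout.state();print({k:np.round(v,3).tolist() for k,v in s.items()})
a=capture("scene");b=capture("top")
np.savez('cams.npz',**{n+k:c[k] for n,c in(('s',a),('t',b)) for k in('img','K','world_from_camera')})
for n,c in(('s0',a),('t0',b)):
  cv2.imwrite(f'pics/{n}.png',c['img'][:,:,::-1]);print(c['K'].round(1).tolist(),c['world_from_camera'].round(3).tolist())
E
```

```text
pics
{'time_s': 0.0, 'joints': [-1.493, 0.246, 1.559, 0.0, 1.339, -0.174], 'qd': [-0.0, -0.001, 0.001, 0.001, -0.001, -0.0], 'tau': [0.0, -41.584, -31.46, 0.069, 0.033, -0.0], 'tool_pos': [161.908, -629.082, 301.563], 'ee_rot': [-3.14, -0.0, 0.252], 'ft_force': [0.19, -0.862, -0.555], 'torque': [0.029, 0.005, 0.003], 'grasp_force': 0.0, 'width': 1.004}
[[542.6, 0.0, 316.6], [0.0, 542.6, 241.1], [0.0, 0.0, 1.0]] [[0.749, 0.539, -0.385, 1005.621], [0.663, -0.61, 0.433, -399.012], [-0.001, -0.58, -0.815, 975.669], [0.0, 0.0, 0.0, 1.0]]
[[451.4, 0.0, 314.6], [0.0, 451.4, 233.7], [0.0, 0.0, 1.0]] [[0.02, -0.997, 0.074, 513.645], [-1.0, -0.02, 0.001, 61.329], [0.0, -0.074, -0.997, 1055.574], [0.0, 0.0, 0.0, 1.0]]
```

View pics/s0.png

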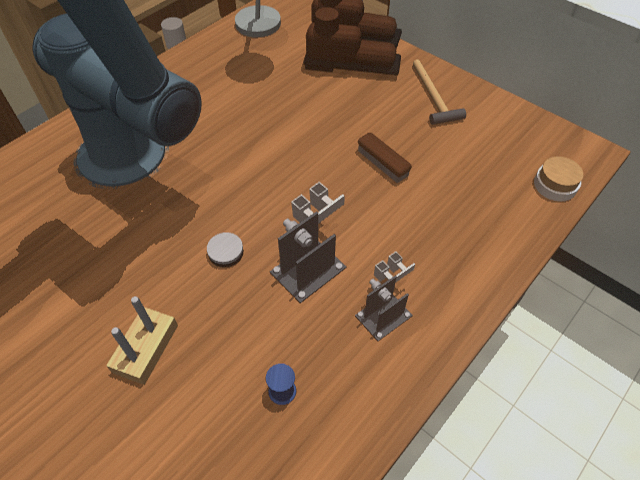

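View pics/t0.png

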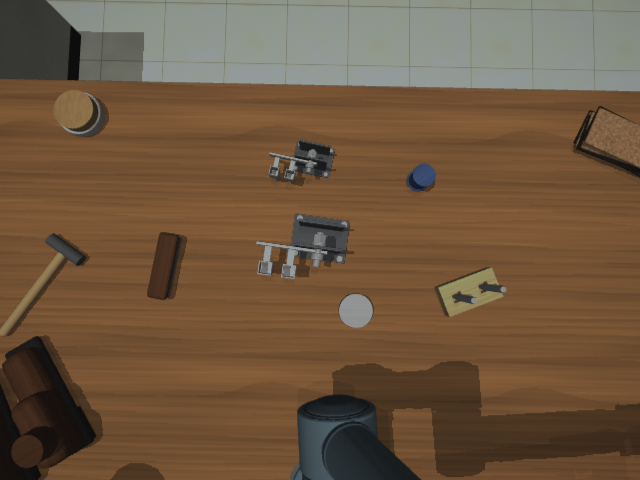

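Two brackets are visible: the larger in top view at about (320,240) (scene 308,255), and a smaller one at (313,158) (scene 385,300). The job needs the larger. I'll confirm it in a crop and take first measurements.

```bash
cat > h.py <<'E'
import numpy as np,cv2
d=np.load('cams.npz')
def ray(c,uv,K=None,T=None):
    K=d[c+'K'] if K is None else K; T=d[c+'world_from_camera'] if T is None else T
    return T[:3,3],T[:3,:3]@np.linalg.inv(K)@[uv[0],uv[1],1]
def plane(c,uv,z,**k):
    o,r=ray(c,uv,**k); return o+r*(z-o[2])/r[2]
def tri(*obs):
    A=np.zeros((3,3));b=np.zeros(3)
    for o,r in obs:
        r=r/np.linalg.norm(r);P=np.eye(3)-np.outer(r,r);A+=P;b+=P@o
    p=np.linalg.solve(A,b); return p,[np.linalg.norm((np.eye(3)-np.outer(r,r)/(r@r))@(p-o)) for o,r in obs]
def proj(c,p,K=None,T=None):
    K=d[c+'K'] if K is None else K; T=d[c+'world_from_camera'] if T is None else T
    q=K@(T[:3,:3].T@(np.asarray(p)-T[:3,3])); return q[:2]/q[2]
E
python3 - <<'E'
from h import *
for c in 'st': print(c, 'img')
t=d['timg'];s=d['simg']
hsv=cv2.cvtColor(t,cv2.COLOR_RGB2HSV)
m=cv2.inRange(hsv,(18,60,120),(32,255,255));m[:,:400]=0;m[:240]=0;m[340:]=0;m[:,530:]=0
m=cv2.morphologyEx(m,cv2.MORPH_CLOSE,np.ones((15,15)))
c=max(cv2.findContours(m,0,2)[0],key=cv2.contourArea)
bx=cv2.boxPoints(cv2.minAreaRect(c));print(bx)
for p in bx: print(plane('t',p,35).round(1))
for p in [(475,300),(503,289)]: print('top',plane('t',p,140).round(1))
for p in [(134,299),(116,331)]: print('stop',plane('s',p,140).round(1))
a=cv2.resize(t[205:290,245:360],None,fx=4.6,fy=4.6,interpolation=2)
e=cv2.resize(s[175:305,235:355],None,fx=4.6,fy=4.6,interpolation=2)
f=np.zeros((600,800,3),np.uint8)
a=cv2.resize(t[205:290,245:360],(400,296),interpolation=2);g=cv2.resize(t[255:325,430:525],(400,295),interpolation=2)
e=cv2.resize(s[175:305,265:355],(400,578),interpolation=2)
f[:296,:400]=a;f[300:595,:400]=g;f[:578,400:]=e
cv2.imwrite('pics/c1.png',f[:,:,::-1])
E
```

```text
s img
t img
[[438.01736 287.19925]
 [491.90414 266.5955 ]
 [503.20676 296.15622]
 [449.31998 316.75998]]
[ 473.8 -216.9   35. ]
[ 522.4 -338.4   35. ]
[ 456.7 -363.2   35. ]
[ 408.6 -242.2   35. ]
top [ 453.8 -262.7  140. ]
top [ 476.9 -319.3  140. ]
stop [ 452.5 -260.4  140. ]
stop [ 479.7 -318.9  140. ]
```

View pics/c1.png

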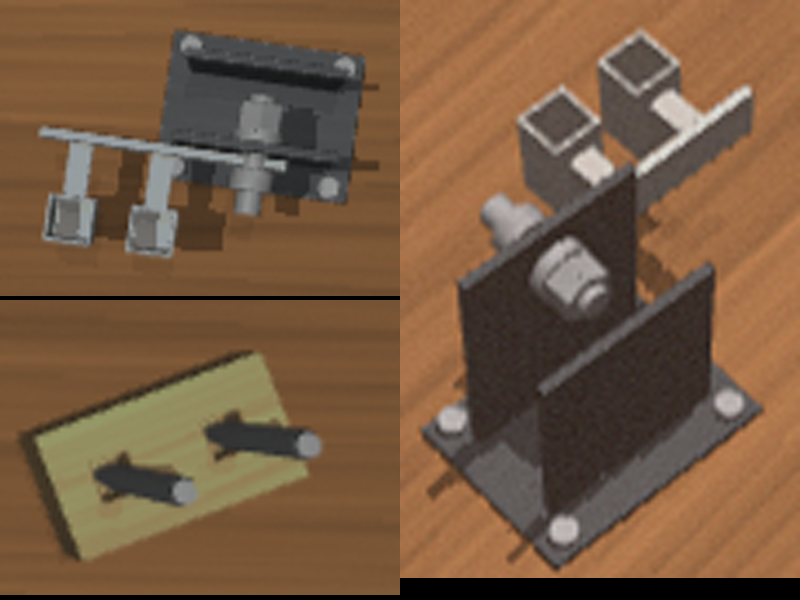

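Crop: the larger bracket has bolt, head and two-tube rack (mouths at top-view ≈(265,268) and (289,271), scene ≈(319,189) and (301,202)). The base-plate screws give its yaw. The smaller bracket, with the same shape, is clearly the look-alike.

Run:
```python
from h import *
k=400/115
T=lambda x,y:(245+x/k-.4,205+y/(296/85)-.4)
S=lambda x,y:(265+(x-400)/(400/90)-.4,175+y/(578/130)-.4)
for n,a,b in(('t1',(70,220),(638,63)),('t0',(152,230),(558,120)),('headtop?',(260,118),(575,275))):
    p,e=tri(ray('t',T(*a)),ray('s',S(*b)));print(n,p.round(1),np.round(e,1))
P=[plane('t',T(*q),8)[:2] for q in((190,45),(345,65),(173,167),(328,187))]
print(np.round(P,1),'centre',np.mean(P,0))
Q=[plane('s',S(*q),8)[:2] for q in((453,420),(563,530),(729,403))];print(np.round(Q,1),'c',(Q[0]+Q[2])/2)
v=np.array(P[0])-P[1]+P[2]-P[3]
yaw=np.arctan2(-v[0],v[1]);print('yaw',np.degrees(yaw))
w=np.array(Q[2])-Q[1];print(np.degrees(np.arctan2(-w[0],w[1])))
```

```text
t1 [509.6 165.  110.6] [0.5 0.5]
t0 [504.3 115.4 109.1] [0.9 0.9]
headtop? [572.7  52.  114.3] [0.8 0.8]
[[628.   99.4]
 [616.6  -4.7]
 [546.1 108.9]
 [534.8   5.4]] centre [581.37435098  52.25614987]
[[532.4   5.6]
 [612.1  -4. ]
 [624.5  99.8]] c [578.45294167  52.72788642]
yaw -6.225137335180689
-6.806381982001739
```

Emit:
servo_tool(series=[[[3, 3.8, 0, 8], [6, 7.6, 0, 16], [9, 11.4, 0, 24], [12, 15.2, 0, 32], [15, 19, 0, 40], [18, 22.8, 0, 48], [21, 26.6, 0, 56], [24, 30.4, 0, 64]]], grip=0.3, squeeze=25)

```text
time_s: 0.9
tool_pos: [402.7, -323.6, 302.4]
ee_rot: [-3.141, -0.0, 1.374]
ft_force: [0.6, -0.5, -0.5]
width: 0.696
grasp_force: 0.0
```

Emit:
servo_tool(series=[[[3, 3.8, 0, 5], [5.1, 6.4, 0, 5], [5.1, 6.4, 0, 5], [5.1, 6.4, 0, 5], [5.1, 6.4, 0, 5], [5.1, 6.4, 0, 5], [5.1, 6.4, 0, 5], [5.1, 6.4, 0, 5]]])

```text
time_s: 1.7
tool_pos: [452.5, -262.2, 302.6]
ee_rot: [-3.141, -0.0, 1.455]
ft_force: [0.3, -0.0, -0.9]
width: 0.699
grasp_force: 0.0
```

```bash
cat >> h.py <<'E'
from scipy.spatial.transform import Rotation as R
def wrist(name):
    from workcell import readout,capture
    s=readout.state();w=capture("wrist")
    A=np.eye(4);A[:3,:3]=R.from_euler('xyz',s['ee_rot']).as_matrix();A[:3,3]=s['tool_pos']
    np.savez(f'{name}.npz',img=w['img'],K=w['K'],T=A@w['hand_eye'])
    cv2.imwrite(f'pics/{name}.png',w['img'][:,:,::-1]);print(s['time_s'],np.round(s['tool_pos'],1),np.round(s['ee_rot'],3),s['width'],s['ft_force'],w['hand_eye'].round(2).tolist())
def lw(name):
    z=np.load(f'{name}.npz');return z['img'],dict(K=z['K'],T=z['T'])
E
python3 -c "
from h import *
wrist('w1')
_,k=lw('w1')
for p in((453,-261.5,140),(478,-319,140)): print(proj(0,p,**k))"
```

```text
1.7 [ 452.5 -262.2  302.6] [-3.141 -0.     1.455] 0.6990659760232377 [ 0.26167638 -0.03804186 -0.8557961 ] [[0.0, -0.96, -0.28, 80.06], [1.0, 0.0, -0.0, -0.04], [0.0, -0.28, 0.96, -83.35], [0.0, 0.0, 0.0, 1.0]]
[321.9694431  245.45707433]
[362.58635186 312.12874903]
```

View pics/w1.png

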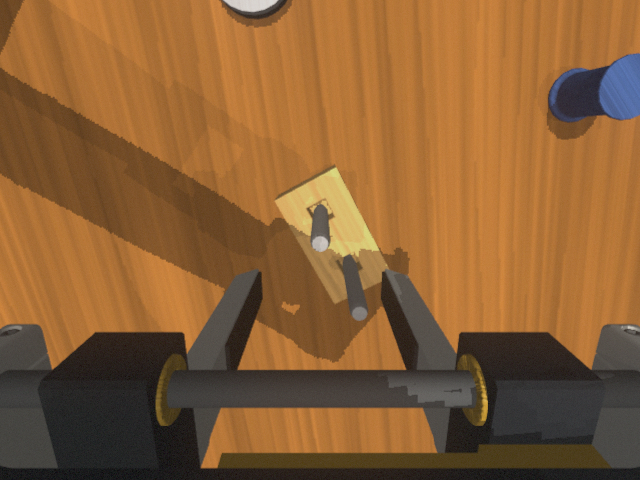

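The wrist view puts the punch tops at (320,243) and (360,313), within 2 px of my estimates. Descend on the first one.

Emit:
servo_tool(series=[[[0, 0, -4, 0], [0, 0, -8, 0], [0, 0, -11, 0], [0, 0, -12, 0], [0, 0, -12, 0], [0, 0, -12, 0], [0, 0, -12, 0], [0, 0, -12, 0]]])

```text
time_s: 2.55
tool_pos: [453.6, -262.2, 184.3]
ee_rot: [3.139, 0.002, 1.456]
ft_force: [0.6, 0.1, -0.5]
width: 0.701
grasp_force: 0.0
```

Emit:
servo_tool(series=[[[0, 0, 0, 0], [0, 0, 0, 0], [0, 0, 0, 0], [0, 0, 0, 0], [0, 0, 0, 0], [0, 0, 0, 0], [0, 0, 0, 0], [0, 0, 0, 0]]], grip=1)

```text
time_s: 3.35
tool_pos: [453.0, -261.5, 182.6]
ee_rot: [3.142, -0.0, 1.456]
ft_force: [0.2, 0.8, -0.5]
width: 0.155
grasp_force: 25.0
```

Emit:
servo_tool(series=[[[0, 0, 2, 0], [0, 0, 5, 0], [0, 0, 9, 0], [0, 0, 12, 0], [0.3, 2, 12.3, 0], [0.8, 6, 12.3, 0], [1.4, 10.5, 12.3, 0], [2, 15, 12.3, 0]]])

```text
time_s: 4.15
tool_pos: [472.6, -110.1, 305.3]
ee_rot: [-3.141, -0.0, 1.455]
ft_force: [0.8, 0.0, -1.0]
width: 0.153
grasp_force: 25.0
```

Emit:
servo_tool(series=[[[0.6, 4.7, 0, 0], [1.2, 9.4, 0, 0], [1.8, 14.1, 0, 0], [2.4, 18.8, 0, 0], [3, 23, 0, 0], [3.4, 26, 0, 0], [3.6, 27.7, 0, 0], [3.6, 27.7, 0, 0]]])

```text
time_s: 4.95
tool_pos: [508.5, 167.2, 305.1]
ee_rot: [-3.14, 0.0, 1.459]
ft_force: [0.5, -0.8, -0.9]
width: 0.151
grasp_force: 25.0
```

Emit:
servo_tool(series=[[[0, 0, 0, 0], [0, 0, 0, 0], [0, 0, 0, 0], [0, 0, 0, 0], [0, 0, 0, 0], [0, 0, 0, 0], [0, 0, 0, 0], [0, 0, 0, 0]]])

```text
time_s: 5.75
tool_pos: [509.0, 165.5, 305.7]
ee_rot: [3.142, -0.0, 1.456]
ft_force: [-0.3, -0.4, -2.3]
width: 0.156
grasp_force: 25.0
```

```bash
python3 -c "
from h import *
wrist('w2')
im,k=lw('w2')
for p in((509,165.7,110),(503.5,116,109),(573,53.3,117),(509,165.7,130)): print(proj(0,p,**k))
cv2.imwrite('pics/w2c.png',cv2.resize(im[120:420,120:520],(800,600))[:,:,::-1])"
```

```text
5.75 [509.  165.5 305.7] [ 3.142 -0.     1.456] 0.1557433289148716 [-0.28618798 -0.40961256 -2.29151595] [[0.0, -0.96, -0.28, 80.06], [1.0, 0.0, -0.0, -0.04], [0.0, -0.28, 0.96, -83.35], [0.0, 0.0, 0.0, 1.0]]
[321.4234499  233.64935137]
[321.67509821 288.95368982]
[407.78541244 349.18043368]
[321.42655343 240.8125437 ]
```

View pics/w2c.png

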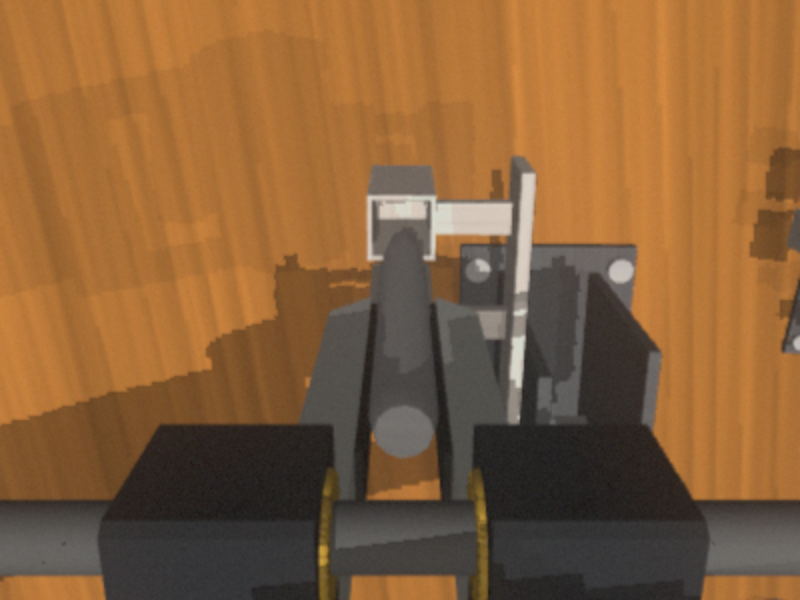

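Tube 1's mouth centre is at (321,234), matching the prediction, and the punch tip is over it. Lower and release.

Emit:
servo_tool(series=[[[0, 0, -1.5, 0], [0, 0, -3, 0], [0, 0.1, -4, 0], [0, 0.1, -5, 0], [0, 0.1, -6, 0], [0, 0.1, -6.6, 0], [0, 0.1, -6.8, 0], [0, 0.1, -6.8, 0]]])

```text
time_s: 6.6
tool_pos: [509.0, 166.5, 237.5]
ee_rot: [-3.141, 0.0, 1.456]
ft_force: [0.8, 0.8, -1.2]
width: 0.151
grasp_force: 25.0
```

Emit:
servo_tool(series=[[[0, 0, 0, 0], [0, 0, 0, 0], [0, 0, 0, 0], [0, 0, 0, 0], [0, 0, 1, 0], [0, 0, 4, 0], [0, 0, 8, 0], [0, 0, 8, 0]]], grip=0.5)

```text
time_s: 7.4
tool_pos: [511.4, 166.8, 324.9]
ee_rot: [3.13, -0.003, 1.456]
ft_force: [0.2, 0.2, 0.8]
width: 0.502
grasp_force: 0.0
```

Emit:
servo_tool(series=[[[-0.1, -2, 0, 0], [-0.4, -6.5, 0, 0], [-0.7, -11, 0, 0], [-1, -15.7, 0, 0], [-1.3, -20.4, 0, 0], [-1.6, -25.1, 0, 0], [-1.9, -29.8, 0, 0], [-2.2, -34.5, 0, 0]]])

```text
time_s: 8.2
tool_pos: [486.4, -180.4, 317.9]
ee_rot: [3.141, 0.0, 1.456]
ft_force: [-0.2, -0.3, 0.1]
width: 0.499
grasp_force: 0.0
```

Emit:
servo_tool(series=[[[-0.3, -4.7, 0, 0], [-0.6, -9, -2, 0], [-0.8, -12, -5, 0], [-0.9, -13.7, -8, 0], [-0.9, -14, -8, 0], [-0.9, -14.05, -8, 0], [-0.9, -14.05, -8, 0], [-0.9, -14.05, -8, 0]]])

```text
time_s: 9.0
tool_pos: [478.9, -318.6, 239.8]
ee_rot: [3.139, 0.002, 1.457]
ft_force: [0.0, -0.2, 0.2]
width: 0.502
grasp_force: 0.0
```

Run:
```python
from h import *
wrist('w3')
from workcell import capture
a=capture("scene")['img'];t=capture("top")['img']
im,k=lw('w3')
print(proj(0,(478,-319,140),**k))
f=np.zeros((600,800,3),np.uint8)
f[:300,:400]=cv2.resize(im,(400,300));f[300:,:400]=cv2.resize(t[200:290,240:360],(400,300),interpolation=2)
f[:578,400:]=cv2.resize(a[175:305,265:355],(400,578),interpolation=2)
cv2.imwrite('pics/c3.png',f[:,:,::-1])
```

```text
9.0 [ 478.9 -318.6  239.8] [3.139e+00 2.000e-03 1.457e+00] 0.5019888894574425 [ 0.04638125 -0.15357127  0.15880641] [[0.0, -0.96, -0.28, 80.05], [1.0, 0.0, -0.0, -0.03], [0.0, -0.28, 0.96, -83.35], [0.0, 0.0, 0.0, 1.0]]
[319.51639258 281.52604916]
```

View pics/c3.png

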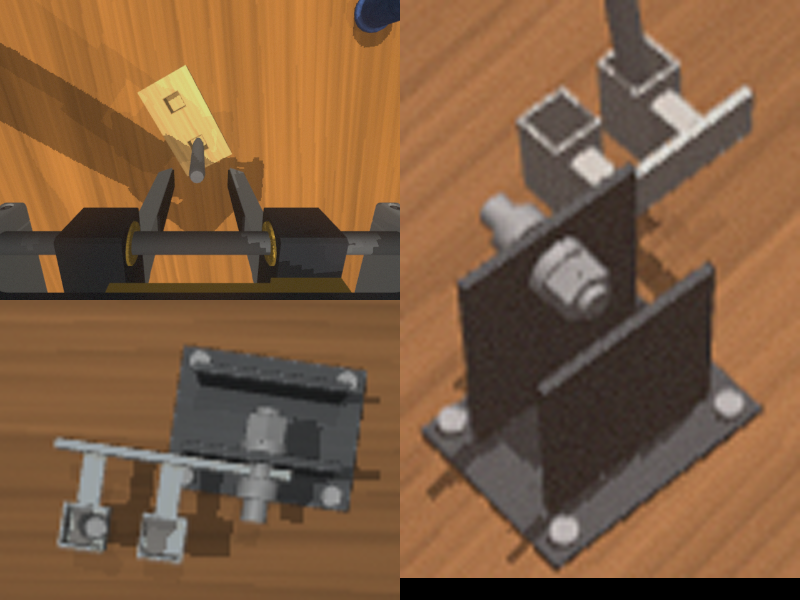

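Punch 0 stands in tube 1 (scene crop 630,60), the rack has hardly moved, and punch 1 is between the fingers. Grasp it.

Emit:
servo_tool(series=[[[0, 0, -2.5, 0], [0, 0, -4.5, 0], [0, 0, -5.5, 0], [0, 0, -5.5, 0], [0, 0, -5.5, 0], [0, 0, -5.5, 0], [0, 0, -5.5, 0], [0, 0, -5.5, 0]]])

```text
time_s: 9.95
tool_pos: [478.2, -319.3, 183.4]
ee_rot: [3.141, 0.001, 1.456]
ft_force: [0.4, 0.8, 0.1]
width: 0.5
grasp_force: 0.0
```

Emit:
servo_tool(series=[[[0, 0, 0, 0], [0, 0, 0, 0], [0, 0, 0, 0], [0, 0, 0, 0], [0, 0, 0, 0], [0, 0, 0, 0], [0, 0, 0, 0], [0, 0, 0, 0]]], grip=1)

```text
time_s: 10.75
tool_pos: [478.0, -319.0, 182.6]
ee_rot: [3.142, -0.0, 1.456]
ft_force: [0.7, 0.4, -1.2]
width: 0.155
grasp_force: 25.0
```

Emit:
servo_tool(series=[[[0, 0, 2, 0], [0, 0, 5, 0], [0, 0, 9, 0], [0, 0, 12, 0], [0.1, 2, 12.3, 0], [0.4, 6, 12.3, 0], [0.6, 10.5, 12.3, 0], [0.9, 15, 12.3, 0]]])

```text
time_s: 11.55
tool_pos: [485.8, -166.2, 303.3]
ee_rot: [-3.138, -0.002, 1.455]
ft_force: [0.3, 1.0, -1.9]
width: 0.156
grasp_force: 25.0
```

Emit:
servo_tool(series=[[[0.3, 4.7, 0, 0], [0.5, 9.4, 0, 0], [0.8, 14.1, 0, 0], [1.1, 18.8, 0, 0], [1.4, 23.3, 0, 0], [1.6, 27, 0, 0], [1.65, 28.5, 0, 0], [1.65, 28.5, 0, 0]]])

```text
time_s: 12.35
tool_pos: [502.2, 117.8, 304.0]
ee_rot: [-3.139, 0.0, 1.46]
ft_force: [0.4, -0.2, -1.9]
width: 0.153
grasp_force: 25.0
```

Emit:
servo_tool(series=[[[0, 0, 0, 0], [0, 0, 0, 0], [0, 0, 0, 0], [0, 0, 0, 0], [0, 0, 0, 0], [0, 0, 0, 0], [0, 0, 0, 0], [0, 0, 0, 0]]])

```text
time_s: 13.15
tool_pos: [503.5, 116.0, 305.7]
ee_rot: [3.142, -0.0, 1.456]
ft_force: [0.3, -0.5, -1.5]
width: 0.157
grasp_force: 25.0
```

```bash
python3 -c "
from h import *
wrist('w4')
im,k=lw('w4')
for p in((509,165.7,110),(503.5,116,109),(573,53.3,117),(503.5,116,133)): print(proj(0,p,**k))
cv2.imwrite('pics/w4c.png',cv2.resize(im[90:390,120:520],(800,600))[:,:,::-1])"
```

```text
13.15 [503.5 116.  305.7] [ 3.142 -0.     1.456] 0.1571304073782007 [ 0.32623085 -0.5341708  -1.48523237] [[0.0, -0.96, -0.28, 80.06], [1.0, 0.0, -0.0, -0.04], [0.0, -0.28, 0.96, -83.35], [0.0, 0.0, 0.0, 1.0]]
[321.19099142 172.53193219]
[321.46466646 233.5544271 ]
[411.55053147 297.91802363]
[321.47158041 242.23273651]
```

View pics/w4c.png

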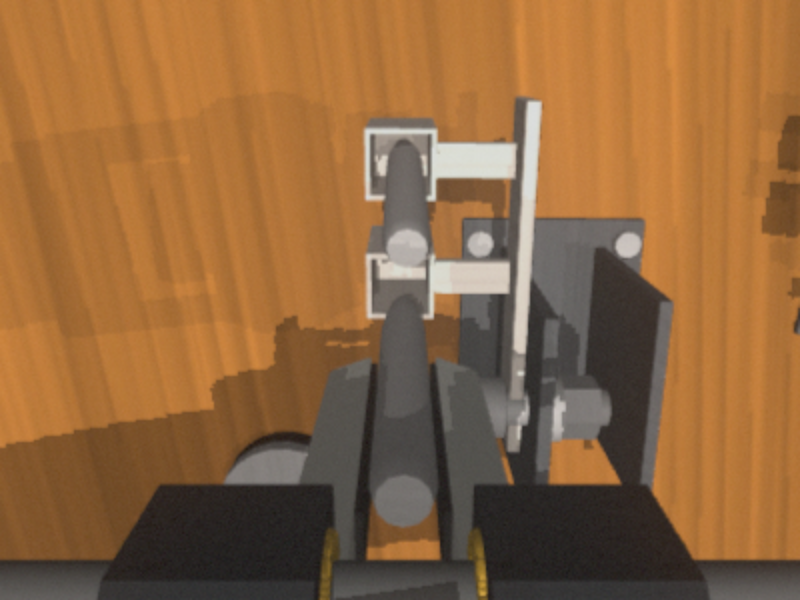

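Tube 0's mouth is at (320,233) px, as predicted, so the alignment is good. The bolt head shows at (413,294) px. Lower and release punch 1, then go over the bolt.

Emit:
servo_tool(series=[[[0, 0, -1.5, 0], [0, 0, -3, 0], [0, 0.1, -4, 0], [0, 0.1, -5, 0], [0, 0.1, -6, 0], [0, 0.1, -6.8, 0], [0, 0.1, -7, 0], [0, 0.1, -7, 0]]])

```text
time_s: 14.0
tool_pos: [503.4, 117.0, 235.4]
ee_rot: [-3.141, 0.0, 1.456]
ft_force: [0.2, 0.4, -2.1]
width: 0.153
grasp_force: 25.0
```

Run:
```python
from h import *
_,k=lw('w4')
# head visible centre & end face, washer edge (full-image px) cast at mid heights
for n,p,z in(('endface',(424.5,294),108),('washer/head edge',(402.5,294),108),('centre',(413,294),112),('legtop',(394,300),133)): print(n,plane(0,p,z,**k).round(1))
```

```text
endface [586.4  51.1 108. ]
washer/head edge [567.3  53.2 108. ]
centre [575.5  54.2 112. ]
legtop [555.5  61.4 133. ]
```

Emit:
servo_tool(series=[[[0, 0, 0, 0], [0, 0, 0, 0], [0, 0, 0, 0], [0, 0, 0.5, 0], [0, 0, 3, 0], [0, 0, 6, 0], [0, 0, 8, 0], [0, 0, 8.5, 0]]], grip=0.5)

```text
time_s: 14.8
tool_pos: [504.6, 117.0, 324.1]
ee_rot: [3.136, -0.001, 1.456]
ft_force: [0.9, -0.3, 0.3]
width: 0.501
grasp_force: 0.0
```

Emit:
servo_tool(series=[[[1, -0.8, 0, -8], [2, -1.8, 0, -16], [3, -2.8, 0, -24], [4, -3.8, 0, -32], [5, -4.8, 0, -40], [6, -5.6, 0, -48], [7, -6.2, 0, -56], [7.35, -6.4, 0, -64]]])

```text
time_s: 15.6
tool_pos: [577.3, 52.3, 319.5]
ee_rot: [-3.141, 0.001, 0.333]
ft_force: [0.1, 0.1, -0.2]
width: 0.5
grasp_force: 0.0
```

Emit:
servo_tool(series=[[[0, 0, 0, -8], [0, 0, 0, -16], [0, 0, 0, -24], [0, 0, -1, -26], [0, 0, -2, -26], [0, 0, -3, -26], [0, 0, -3, -26], [0, 0, -3, -26]]])

```text
time_s: 16.4
tool_pos: [576.8, 53.0, 290.1]
ee_rot: [3.142, 0.001, -0.114]
ft_force: [-0.4, 0.6, 0.4]
width: 0.5
grasp_force: 0.0
```

Run:
```python
from h import *
wrist('w5')
from workcell import capture
a=capture("scene")['img']
im,k=lw('w5')
for p in((573.5,53.3,117),(577,53,105)): print(proj(0,p,**k))
f=np.zeros((600,800,3),np.uint8)
f[:375,:500]=cv2.resize(im[180:480,120:520],(500,375));f[:578,500:]=cv2.resize(a[130:305,265:355],(300,578),interpolation=2)
cv2.imwrite('pics/c5.png',f[:,:,::-1])
```

```text
16.4 [576.8  53.  290.1] [ 3.142e+00  1.000e-03 -1.140e-01] 0.4997415726471942 [-0.35781111  0.63589617  0.41306484] [[0.0, -0.96, -0.28, 80.39], [1.0, -0.0, 0.0, 0.37], [-0.0, -0.28, 0.96, -83.35], [0.0, 0.0, 0.0, 1.0]]
[320.56130408 246.55304621]
[320.44658745 237.64807293]
```

View pics/c5.png

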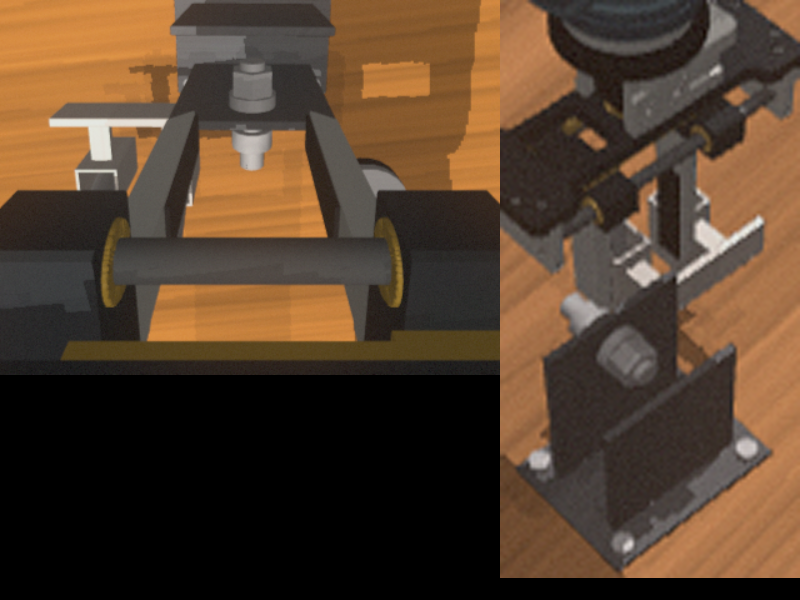

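The punches stand in the tubes, and the bolt head at (321,246) px is centred between the fingers as predicted. Go down and grip.

Emit:
servo_tool(series=[[[0, 0, -3, 0], [0, 0, -6, 0], [0, 0, -8.5, 0], [0, 0, -10, 0], [0, 0, -10.8, 0], [0, 0, -10.8, 0], [0, 0, -10.8, 0], [0, 0, -10.8, 0]]])

```text
time_s: 17.3
tool_pos: [577.8, 52.9, 184.2]
ee_rot: [-3.142, -0.003, -0.115]
ft_force: [-0.6, 0.7, 0.2]
width: 0.497
grasp_force: 0.0
```

Emit:
servo_tool(series=[[[0, 0, 0, 0], [0, 0, 0, 0], [0, 0, 0, 0], [0, 0, 0, 0], [0, 0, 0, 0], [0, 0, 0, 0], [0, 0, 0, 0], [0, 0, 0, 0]]], grip=1, squeeze=55)

```text
time_s: 18.1
tool_pos: [577.1, 52.8, 182.9]
ee_rot: [3.141, -0.0, -0.115]
ft_force: [-1.5, -1.5, 3.0]
width: 0.246
grasp_force: 55.0
```

Run:
```python
from h import *
from workcell import capture,readout
print({k:np.round(v,2).tolist() for k,v in readout.state().items() if k in('torque','ft_force','width','grasp_force','time_s')})
a=capture("scene")['img'];t=capture("top")['img']
np.savez('a1.npz',a=a,t=t)
f=np.zeros((600,800,3),np.uint8)
f[:578,400:]=cv2.resize(a[175:305,265:355],(400,578),interpolation=2);f[:300,:400]=cv2.resize(t[200:290,240:360],(400,300),interpolation=2)
f[300:,:400]=cv2.resize(a,(400,300))
cv2.imwrite('pics/c6.png',f[:,:,::-1])
```

```text
{'time_s': 18.1, 'ft_force': [-1.52, -1.54, 2.97], 'torque': [-0.33, 0.18, 0.0], 'grasp_force': 55.0, 'width': 0.25}
```

View pics/c6.png

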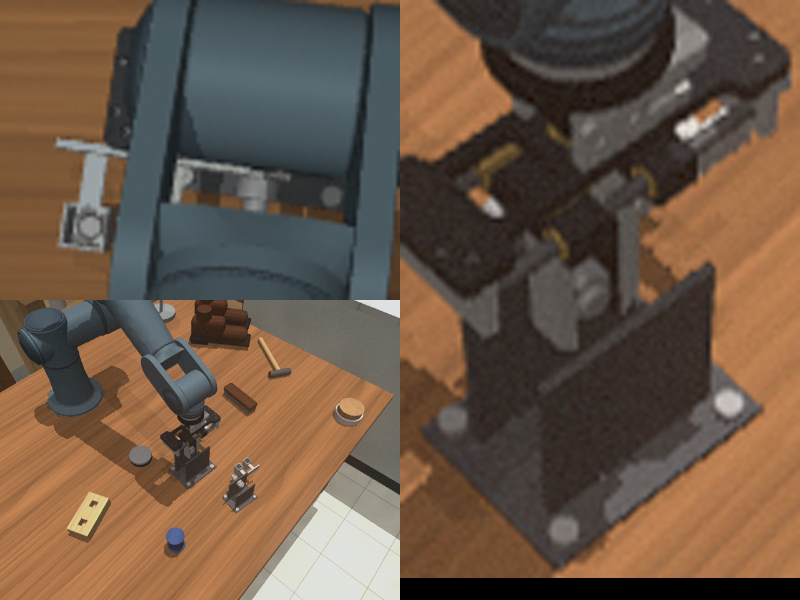

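The fingers hold the head (23 mm opening, 55 N, about 0.33 Nm reaction), and the punch stands in tube 1 (top crop 90,225). Tin, spool and brush look untouched. Check that the rack is still.

Emit:
servo_tool(series=[[[0, 0, 0, 0], [0, 0, 0, 0], [0, 0, 0, 0], [0, 0, 0, 0], [0, 0, 0, 0], [0, 0, 0, 0], [0, 0, 0, 0], [0, 0, 0, 0]]])

```text
time_s: 19.0
tool_pos: [577.0, 52.8, 182.9]
ee_rot: [3.141, -0.0, -0.115]
ft_force: [-0.9, -2.6, 4.3]
width: 0.248
grasp_force: 55.0
```

Emit:
servo_tool(series=[[[0, 0, 0, 0], [0, 0, 0, 0], [0, 0, 0, 0], [0, 0, 0, 0], [0, 0, 0, 0], [0, 0, 0, 0], [0, 0, 0, 0], [0, 0, 0, 0]]])

```text
time_s: 19.8
tool_pos: [577.0, 52.9, 182.9]
ee_rot: [3.141, -0.0, -0.115]
ft_force: [-1.2, -2.4, 5.5]
width: 0.244
grasp_force: 55.0
```

Run:
```python
from h import *
from workcell import capture,readout
print({k:np.round(v,2).tolist() for k,v in readout.state().items() if k in('torque','ft_force','width','grasp_force','time_s')})
z=np.load('a1.npz')
g=lambda i:np.float32(cv2.cvtColor(i,cv2.COLOR_RGB2GRAY))
t=capture("top")['img'];a=capture("scene")['img']
w=(slice(255,278),slice(255,273))
print('tube1 region shift px',cv2.phaseCorrelate(g(z['t'])[w].copy(),g(t)[w].copy()),np.abs(g(z['t'])[w]-g(t)[w]).mean())
# bystanders vs first images
for n,w in(('tin',(slice(288,332),slice(335,378))),('spool',(slice(160,195),slice(402,440))),('brush',(slice(228,305),slice(143,185)))):
    print(n,cv2.phaseCorrelate(g(d['timg'])[w].copy(),g(t)[w].copy()))
# tube-1 shift since the start = how far rack sank
w=(slice(255,278),slice(255,273));print('vs start',cv2.phaseCorrelate(g(d['timg'])[w].copy(),g(t)[w].copy()))
```

```text
{'time_s': 19.8, 'ft_force': [-1.22, -2.35, 5.53], 'torque': [-0.51, 0.33, 0.01], 'grasp_force': 55.0, 'width': 0.24}
tube1 region shift px ((0.0012174470721824093, 0.0167270816591909), 1.0003769459133898) 0.44444445
tin ((0.8239467699432481, 0.10695169313350661), 0.49732292975908443)
spool ((-0.06563195376948272, 0.057853638526257356), 1.008636691338486)
brush ((0.5051585297606387, 0.008949076663071764), 1.0115399026870728)
vs start ((-0.07517342750146128, -0.38702570968451333), 0.7297208165680921)
```

Emit:
servo_tool(series=[[[0, 0, 0, 0], [0, 0, 0, 0], [0, 0, 0, 0], [0, 0, 0, 0], [0, 0, 0, 0], [0, 0, 0, 0], [0, 0, 0, 0], [0, 0, 0, 0]]], squeeze=60)

```text
time_s: 20.7
tool_pos: [577.1, 52.8, 182.9]
ee_rot: [3.141, -0.0, -0.115]
ft_force: [-1.8, -2.7, 5.8]
width: 0.247
grasp_force: 60.0
```

Emit:
servo_tool(series=[[[0, 0, 0, 0], [0, 0, 0, 0], [0, 0, 0, 0], [0, 0, 0, 0], [0, 0, 0, 0], [0, 0, 0, 0], [0, 0, 0, 0], [0, 0, 0, 0]]])

```text
time_s: 21.5
tool_pos: [577.1, 52.8, 182.9]
ee_rot: [3.141, -0.0, -0.115]
ft_force: [-2.1, -2.9, 5.2]
width: 0.248
grasp_force: 60.0
```

Run:
```python
from h import *
from workcell import capture,readout
print({k:np.round(v,2).tolist() for k,v in readout.state().items() if k in('torque','ft_force','width','grasp_force','time_s')})
z=np.load('a1.npz')
g=lambda i:np.float32(cv2.cvtColor(i,cv2.COLOR_RGB2GRAY))
t=capture("top")['img'];w=(slice(255,278),slice(255,273))
print(cv2.phaseCorrelate(g(z['t'])[w].copy(),g(t)[w].copy()),np.abs(g(z['t'])[w]-g(t)[w]).max())
for n,i in(('0',d['timg']),('1',t)):
  m=cv2.inRange(cv2.cvtColor(i,cv2.COLOR_RGB2HSV),(0,0,110),(180,50,255))[285:335,330:385]
  M=cv2.moments(m,True);print('tin',M['m00'],M['m10']/M['m00'],M['m01']/M['m00'])
  m=(cv2.cvtColor(i,cv2.COLOR_RGB2HSV)[228:305,140:188,2]<90).astype(np.uint8)
  M=cv2.moments(m,True);print('brush',M['m00'],M['m10']/M['m00'],M['m01']/M['m00'])
```

```text
{'time_s': 21.5, 'ft_force': [-2.06, -2.89, 5.21], 'torque': [-0.52, 0.35, 0.03], 'grasp_force': 60.0, 'width': 0.25}
((0.022563009435771164, 0.008914081937334117), 1.0022224098168038) 2.0
tin 895.0 25.46703910614525 25.34972067039106
brush 1865.0 26.342091152815012 37.66541554959785Traceback (most recent call last):
  File "<stdin>", line 10, in <module>
ZeroDivisionError: float division by zero
```

The load has levelled off and the rack is still. In the scene view the tin is at (224,249), unchanged; the top-view mask failed there, most likely because the tin was in shadow or behind the arm. Handing in.

```bash
python3 -c "
from workcell import robot
print(robot.finish_job())"
```

```text
the job is handed in; nothing more can be done
None
```

I handed the job in at about 21.5 s: both punches are in the rack tubes, and the fingers hold the bolt head at 60 N with the rack still, near where it started and well above its stop. Tin, spool and brush look undisturbed.

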